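# Spread the retaining ring over the turntable spindle and hold it at the groove

### The job

We are assembling this craft turntable: take the ring pliers out of their stand by the two handle grips, put their pins down into the two slots of the spring ring lying on its wooden rest, and squeeze the grips fully to spread the ring. Lift the ring off, bring it over the top of the turntable's spindle and slide it down until it sits level at the middle of the groove's height, then finish while still holding the pliers squeezed, with the spread ring held still around the groove and carried by the pliers alone, neither of them leaning on the turntable. Never touch the ring with the fingers or press hard on the turntable, and leave the jar, can, toothpick cup and cardboard block where they are.

Things in the scene. Friction and masses are not known exactly. Their poses are not given: they have to be found in the camera images.
- pliers_grip (a point): Steel ring pliers, upright, handles up, 126 mm tall. Point midway between the two rubber handle grips, 8 mm below the top. Own z up along the pliers; a grip at +y and at -y, each a bar along x 26 mm long, 16 mm thick: 60 mm over both at rest, about 32 mm squeezed to the stop. Pivot 50 mm below; its foot (34 by 18 mm, underside 58 mm below) rests on the stand.
- pliers_pins (a point): On the pliers, midway between the two jaw pins at their root, 107 mm below the grips; same axes. At rest the pins are vertical at y +7.5 and -7.5 mm, 4.5 mm thick, round-ended, reaching 13 mm below this point from flat shoulders 13 (x) by 8 mm (y). Each pin moves outward about 1.3 mm for each 1 mm its grip moves in, and tilts outward.
- pliers_l (a joint): Squeeze of each arm of the pliers, rad: 0 at rest, 0.265 at the stop; both arms move alike. A spring pushes each grip out with 4 N at rest, 6 N at the stop, so a light squeeze to about 56 mm over the grips carries the 0.16 kg pliers with the pins still narrow enough for the slots. Full squeeze with the ring on takes about 13 N.
- stand: Fixed wooden stand of the pliers, 75 mm high, 64 (x) by 90 mm (y) at its base, with an open-topped well for the jaws. Origin at the table under its centre, y axis along the pliers' y at the start. Pull the pliers straight up 70 mm to clear it.
- ring_center (a point): Spring ring of bare steel lying flat, 5 mm thick, 34 g, 64 mm long, 40 mm wide. Point at the centre of its opening, half-way up. x points to its closed back 24 mm away, -x to its two slotted ends, z up. The opening is 28 mm wide along y relaxed, too narrow for the 32 mm spindle; about 38 mm when spread by 0.22 rad, leaving 3 mm at either side.
- ring_slots (a point): On the ring, midway between its two slots, half-way up, 28 mm to the -x side of its centre; same axes. Each slot is a through hole 9 mm along x and 10 mm along y, from 4 to 14 mm to either side of this point when relaxed. Pins pushing the outer walls apart spread the ring (2 to 5 N a side) and so also hold it by friction when it is lifted.
- ring_l (a joint): Opening of each half of the ring about its back, rad: 0 relaxed, about 0.22 with the pliers fully squeezed; both halves move alike. Below about 0.1 it does not pass over the spindle.
- ring_rest: Fixed wooden rest on which the ring lies; origin at the table under the ring's centre, top 36 mm above the table, 76 by 74 mm. Under the slots it has a trench along y, 24 mm deep and 11 mm wide, so that pins can pass through the ring. A button 20 mm wide, 4 mm high stands inside the ring.
- turntable: Fixed turntable: plywood disc 190 mm across, top 32 mm above the table; on it a hub 46 mm across, top at 40 mm; from it an upright steel spindle 32 mm thick, its flat top 82 mm above the table. Origin at the table on the spindle's axis.
- groove (a point): Centre of the groove in the turntable's spindle, on its axis, 58 mm above the table and 24 mm below the spindle's top. The groove is 12 mm tall and 25 mm in diameter; the spindle above and below it is 32 mm in diameter.
- jar: Bystander: amber jar 62 mm across, 105 mm tall; origin at the centre of its underside.
- can: Bystander: tin can 72 mm across, 100 mm tall; origin at the centre of its underside.
- pick_cup: Bystander: clear cup of toothpicks 52 mm across, 72 mm tall; origin at the centre of its underside.
- block: Bystander: cardboard block 70 by 50 by 45 mm; origin at the centre of its underside.
Mind the look-alikes: they are no part of the job. What is shaped like the stand but blue or green is not meant.

How it is judged:
On the way, in this order (a step that is already met when the one before it is completed fails the run):
1. the pliers are lifted out of their stand in the fingers (contact force between stand and pliers below 0.05 N and height (world z) of pliers_grip above 0.16 m and contact force between the fingers and pliers above 1 N), for 0.2 s.
2. the ring, spread on the pins, is lifted off its rest (value of joint ring_l above 0.13 rad and height (world z) of ring_center above 0.06 m and contact force between ring and ring_rest below 0.05 N and contact force between pliers and ring above 1 N), for 0.2 s.
3. the spread ring is over the top of the spindle, above its end (value of joint ring_l above 0.13 rad and horizontal distance between ring_center and groove below 0.012 m and height (world z) of ring_center above 0.0845 m), for 0.05 s.
At the end, for the whole second after the job is handed in: Held for the last second: pliers squeezed in the fingers (over 3 N), ring on the pins spread over 0.13 rad, its centre within 4 mm in height and 7 mm sideways of the groove centre, tilt under 0.14 rad, still, under 1.5 N on the turntable; pliers not touching the turntable (value of joint ring_l above 0.13 rad and horizontal distance between ring_center and groove below 0.007 m and z of ring_center in the frame of groove between -0.004 and 0.004 m and angle between ring_center's own z axis and vertical below 0.14 rad and contact force between ring and turntable below 1.5 N and contact force between pliers and turntable below 0.5 N and contact force between pliers and ring above 1 N and contact force between the fingers and pliers above 3 N and linear speed of ring below 0.02 m/s); the arm keeps its last pose, push and grip.
It fails at once if the fingers touch the ring (contact force between the fingers and ring above 0.5 N).
It fails at once if the ring or pliers are pressed hard on the turntable (over 20 N) (contact force between any of ring, pliers and turntable above 20 N).
It fails at once if a bystander is moved more than 15 mm (distance of any of jar, can, pick_cup, block from where it was at the start of the episode above 0.015 m).
It also fails if it takes over 58 s, if anything falls off the work surface, if the arm or the gripper's body presses on something with over 40 N, if the wrist force passes 120 N, or if a joint passes its speed limit or range.

### The arm

A 6-joint arm with a two-finger parallel gripper is mounted at the origin on the work surface. World frame = base frame: x ahead of the robot, y to its left, z up, the work surface at z = 0. Lengths are in m, angles in rad, forces in N, time in s.
With the tool pointing down it reaches from about 0.35 to 0.975 m from the base axis. Payload 4.9 kg.
Tool frame: the origin (TCP) lies at the very end of the fingers, on their centre line; the grasp point (between the pads) lies 19 mm behind it (ctrl.grip_point_offset is the distance from the TCP to the grasp point, in m); z points along the fingers, y is the line along which they close (so a half turn about z gives the same grasp; the last joint's range is limited). The gripper opens to 85 mm and grips with 20 to 120 N. Pads are 22 mm wide; open, the fingers measure 114 mm over their backs; the gripper's body (76 mm by 85 mm) begins 54 mm behind the grasp point. The pads swing forward as they close: fully open they stand 13 mm farther back than shut.
Start: joints at [1.061, 0.053, 1.613, -0, 1.476, -0.119], TCP at [0.238, 0.578, 0.231] pointing down, gripper open.
Joint ranges: [-3.01, 3.01], [-1.01, 2.22], [0.06, 2.58], [-1.02, 4.17], [0.09, 2.62], [-3.14, 3.14]. Speed limits (rad/s): [2.57, 2.57, 3.14, 3.14, 3.14, 3.14].

### API

Orientations are given as a rotation vector (axis times angle).
In Python, from station import ctrl gives the robot as it stands.
- The arm moves only by the tool send_rows, never from a script. Its argument "rows" is a list of rows, each a list of 3 entries, a list of its own where there are three numbers: the finger opening in cm, from 0 to 8.54, then the shift along the tool's x, y, z in cm, then the turn about the tool's z in degrees. A call has 1 to 10 rows; each row shifts and turns the commanded pose from where the row before left it, along the tool's axes as they then stand; what a row does not reach is not made up. A row lasts 1/8 s, in which the tool goes at most 62.5 mm and 10.7 degrees, less where a joint would pass 70% of its speed; a pose out of reach is approached as far as the arm can. A call with a gripper value outside its range is refused whole. The fingers move at their own pace and stop on an object; "newtons" is the grip in N (left out, the last holds). Time passes only in rows, so rows that do not move let the fingers close. It gives the time, the measured TCP pose, the force, the opening and the grip force at its end, in the units of the state.
- ctrl.get_obs(): the state, without advancing time (a new reading comes with each control period).
- ctrl.get_image(name): name is "scene" or "top" or "wrist"; returns a dict with "frame" (384x512x3 uint8, red, green, blue), "range_z" (384x512 float32, m along the optical axis (not along the pixel's ray), 0 where there is no reading), "fx", "fy", "cx", "cy" (pixels), "cam_to_world" (4x4, takes a point from camera to world coordinates). Camera axes: x right, y down, z forward; pixel columns grow to the right and rows downward; lengths in m; the calibration is good to about 2 mm. A picture is of the moment at which its call begins.
- ctrl.finish_job(): hands the job in; it is judged then, once.
The state is a dict: "t": time; "q": joint angles; "dq": joint speeds; "effort": joint torques, N m; "tool_pos": TCP position; "tool_rot": TCP orientation; "contact_force": force on the tool from outside, world axes, zero at the start; "wrist_torque": the same for the moment, N m; "opening": finger opening in m; "grip_force": force on a finger pad.
Only numpy, scipy, OpenCV 4.12 (cv2) and the standard library are available. Lean on these libraries where they do the work, as an engineer would, in place of code of your own. Each camera call takes 0.05 s, during which the arm holds its last target. There are 200 camera calls.

## Working session

There is one attempt and no reset: what is moved stays moved. The work goes in short steps, Python scripts to look and compute and a tool call to move; the robot and the scene stay as the last step left them, time stands still between calls to the robot, and variables do not carry over. Pictures are saved under pics/ and viewed, at most 10 in all, crops included, and the job is handed in when it is done.

Besides the shell and the picture viewer there is one more tool, called after "Call:" by a JSON object that holds its "op" and its "data". send_rows: Moves the arm, as the interface text tells. Its arguments: {"type":"object","properties":{"rows":{"type":"array","items":{"type":"array"}},"newtons":{"type":"number"}},"required":["rows"]}

```bash
mkdir -p pics; ls; cat > h.py <<'E'
import numpy as np,cv2,sys
from station import ctrl
from scipy.spatial.transform import Rotation as R
def snap(n):
    d=ctrl.get_image(n); np.savez(f'{n}.npz',**d); return d
def load(n): return dict(np.load(f'{n}.npz'))
def cloud(d):
    z=d['range_z']; v,u=np.mgrid[:z.shape[0],:z.shape[1]]
    P=np.stack([(u-d['cx'])/d['fx']*z,(v-d['cy'])/d['fy']*z,z,np.ones_like(z)],-1)@d['cam_to_world'].T
    P=P[...,:3]; P[z==0]=np.nan; return P
def save(d,name): cv2.imwrite(f'pics/{name}.png',cv2.cvtColor(d['frame'],cv2.COLOR_RGB2BGR))
E
python3 - <<'E'
from h import *
ims=[]
for n in ['scene','top','wrist']:
    d=snap(n); save(d,n+'0'); print(n,d['fx'],np.round(d['cam_to_world'],3).tolist())
print(ctrl.get_obs())
E
```

```text
pics
scene 376.22120156626687 [[0.424, 0.509, -0.749, 1.223], [0.905, -0.234, 0.354, -0.306], [0.006, -0.828, -0.56, 0.672], [0.0, 0.0, 0.0, 1.0]]
top 370.8228205295857 [[-0.004, -0.989, 0.15, 0.321], [-1.0, 0.004, 0.002, 0.02], [-0.002, -0.15, -0.989, 1.231], [0.0, 0.0, 0.0, 1.0]]
wrist 310.8661668288129 [[0.38, 0.888, 0.259, 0.173], [0.925, -0.365, -0.108, 0.604], [-0.001, 0.28, -0.96, 0.371], [0.0, 0.0, 0.0, 1.0]]
{'t': 0.15, 'q': array([ 1.06101047e+00,  5.32239652e-02,  1.61399823e+00,  8.61314911e-06,
        1.47598904e+00, -1.18953749e-01]), 'dq': array([ 0.00023248, -0.0008689 , -0.00375869, -0.00126343,  0.00084929,
        0.00011445]), 'effort': array([ 6.74022681e-05, -3.94245923e+01, -3.70720375e+01, -1.84635919e-04,
        4.71304244e-03, -8.41984956e-06]), 'tool_pos': array([0.23782786, 0.57745039, 0.23032207]), 'tool_rot': array([-6.09920087e-01, -3.08129849e+00,  2.41330475e-03]), 'contact_force': array([ 0.2004956 ,  0.15482704, -0.05749593]), 'wrist_torque': array([-0.02069593, -0.04610132,  0.02931196]), 'grip_force': 0.0, 'opening': 0.08526595078848406}
```

View pics/scene0.png

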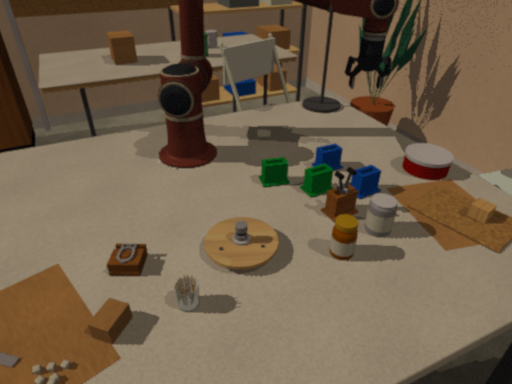

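View pics/top0.png

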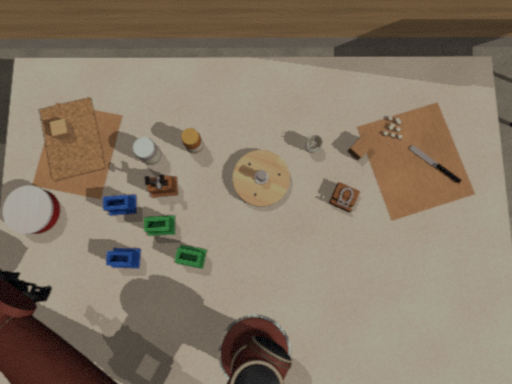

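Top view: stand with pliers at about (158,183), ring on its rest at (345,196), turntable (262,178), jar (191,139), can (146,150), cup (314,144), block (355,150). The blue and green shapes are decoys.

```bash
python3 - <<'E'
from h import *
for n in ['top']:
    d=load(n);P=cloud(d);z=P[...,2]
    for name,(u,v,r) in dict(pl=(158,183,22),ring=(345,196,18),tt=(262,178,32),spin=(262,178,9),jar=(191,139,13),can=(146,150,14)).items():
        s=P[v-r:v+r,u-r:u+r].reshape(-1,3); 
        s=s[s[:,2]>.015]
        print(name,len(s),'med',np.round(np.median(s,0),3),'min',np.round(s.min(0),3),'max',np.round(s.max(0),3))
    sub=P[165:205,135:180]; m=sub[...,2]>.095
    np.set_printoptions(linewidth=250)
    print((sub[::1,::1,2]*1000)[5:32,5:45].astype(int))
    s=P[165:205,138:180].reshape(-1,3); s=s[s[:,2]>.1]; print(np.round(s,3).tolist())
E
```

```text
pl 507 med [0.524 0.3   0.074] min [0.502 0.26  0.016] max [0.613 0.362 0.146]
ring 521 med [ 0.489 -0.296  0.035] min [ 0.44  -0.345  0.015] max [ 0.536 -0.248  0.048]
tt 2548 med [ 0.55  -0.023  0.031] min [ 0.458 -0.116  0.019] max [0.646 0.069 0.087]
spin 324 med [ 0.547 -0.024  0.034] min [ 0.523 -0.054  0.024] max [0.582 0.003 0.087]
jar 398 med [0.663 0.198 0.102] min [0.641 0.171 0.02 ] max [0.699 0.232 0.112]
can 548 med [0.631 0.34  0.097] min [0.602 0.312 0.017] max [0.671 0.381 0.107]
[[ 1  0  3 ... -3  0  1]
 [ 1 -1  1 ...  0  2  0]
 [ 0 -4  4 ...  0 -3  0]
 ...
 [-2  0  1 ... 10  0  2]
 [ 0 -2  0 ...  0  0  0]
 [-2  0  0 ...  0  0  0]]
[[0.541, 0.286, 0.138], [0.54, 0.282, 0.142], [0.54, 0.28, 0.139], [0.54, 0.277, 0.14], [0.541, 0.275, 0.138], [0.542, 0.273, 0.132], [0.537, 0.328, 0.14], [0.537, 0.324, 0.141], [0.538, 0.322, 0.139], [0.538, 0.32, 0.136], [0.539, 0.318, 0.13], [0.538, 0.287, 0.135], [0.538, 0.284, 0.136], [0.537, 0.28, 0.139], [0.537, 0.277, 0.141], [0.537, 0.273, 0.142], [0.538, 0.272, 0.134], [0.534, 0.328, 0.139], [0.534, 0.325, 0.14], [0.534, 0.322,
[... 1346 characters left out ...]
38], [0.519, 0.321, 0.142], [0.519, 0.319, 0.138], [0.52, 0.316, 0.136], [0.522, 0.317, 0.122], [0.523, 0.315, 0.117], [0.524, 0.314, 0.11], [0.524, 0.31, 0.112], [0.526, 0.31, 0.103], [0.519, 0.283, 0.139], [0.519, 0.279, 0.142], [0.519, 0.277, 0.139], [0.519, 0.273, 0.141], [0.52, 0.271, 0.136], [0.517, 0.329, 0.135], [0.516, 0.324, 0.14], [0.516, 0.32, 0.142], [0.517, 0.319, 0.137], [0.516, 0.316, 0.138], [0.522, 0.312, 0.107], [0.517, 0.284, 0.134], [0.517, 0.28, 0.135], [0.517, 0.278, 0.134], [0.517, 0.275, 0.131], [0.514, 0.328, 0.136], [0.513, 0.325, 0.138], [0.514, 0.322, 0.136], [0.514, 0.32, 0.134], [0.514, 0.316, 0.136]]<stdin>:10: RuntimeWarning: invalid value encountered in cast
```

```bash
cat >> h.py <<'E'
def plan(p,yaw):
    """shift (cm, tool axes now) to TCP position p, and turn (deg) so tool y axis is at world yaw (mod 180)"""
    o=ctrl.get_obs(); M=R.from_rotvec(o['tool_rot']).as_matrix()
    y=M[:,1]; cur=np.degrees(np.arctan2(y[1],y[0]))
    t=-(yaw-cur); t=(t+90)%180-90
    print('t',o['t'],'pos',np.round(o['tool_pos'],4),'yaw_y',round(cur,2),'zaxis',np.round(M[:,2],3),'q6',round(o['q'][5],2))
    print('shift cm',np.round(M.T@(np.array(p)-o['tool_pos'])*100,2),'turn',round(t,2))
E
python3 - <<'E'
from h import *
plan([.527,.3005,.28],95)
E
```

```text
t 0.15 pos [0.2378 0.5775 0.2303] yaw_y 67.61 zaxis [-0.001 -0.001 -1.   ] q6 -0.12
shift cm [-37.29 -14.6   -4.95] turn -27.39
```

Call:
{"op": "send_rows", "data": {"rows": [[8.5, [-5.3, -2.1, -0.7], 0], [8.5, [-5.3, -2.1, -0.7], 0], [8.5, [-5.3, -2.1, -0.7], 0], [8.5, [-5.3, -2.1, -0.7], 0], [8.5, [-5.3, -2.1, -0.7], 0], [8.5, [-5.3, -2.1, -0.7], 0], [8.5, [-5.3, -2.1, -0.7], 0], [8.5, [0, 0, 0], -9.1], [8.5, [0, 0, 0], -9.1], [8.5, [0, 0, 0], -9.1]]}}

```text
t: 1.4
tool_pos: [0.5251, 0.3002, 0.2798]
tool_rot: [0.142, -3.138, 0.0]
contact_force: [0.2, 0.1, 0.4]
opening: 0.0848
grip_force: 0.0
```

```bash
python3 - <<'E'
from h import *
d=snap('wrist'); save(d,'w1'); plan([.527,.3005,.28],95)
P=cloud(d); z=P[...,2]
m=(z>.128)&(z<.15)&(abs(P[...,0]-.527)<.06)&(abs(P[...,1]-.3)<.06)
n,l,st,c=cv2.connectedComponentsWithStats(m.astype(np.uint8))
for i in range(1,n):
    if st[i,4]>40:
        s=P[l==i]; print(st[i],np.round(s.mean(0),4),np.round(s.min(0),4),np.round(s.max(0),4), cv2.minAreaRect((s[:,:2]*1000).astype(np.float32)))
E
```

```text
t 1.45 pos [0.525  0.3003 0.2798] yaw_y 95.37 zaxis [-0.001 -0.    -1.   ] q6 -1.27
shift cm [-0.2  -0.   -0.02] turn 0.37
[276 169  17  29 462] [0.5272 0.3216 0.1371] [0.5151 0.3133 0.1282] [0.5415 0.3307 0.1407] ((528.1064453125, 322.18426513671875), (25.70404624938965, 15.593085289001465), 5.768991470336914)
[230 170  17  28 460] [0.5312 0.2785 0.1372] [0.519  0.2697 0.1283] [0.5456 0.2868 0.1407] ((532.2354125976562, 278.0941467285156), (25.94348907470703, 15.597143173217773), 4.614582061767578)
```

View pics/w1.png

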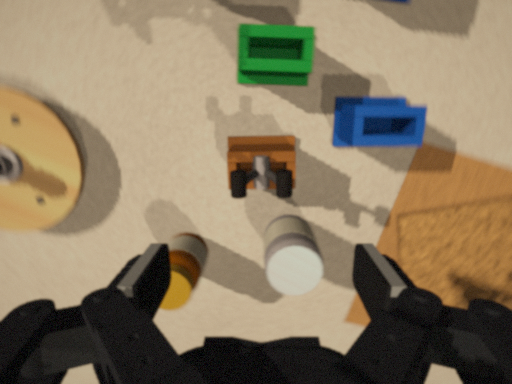

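The pliers are centred at (0.530, 0.300) at pixel (262,183), top at 0.14, with yaw 95°, which matches the sizes given.

Call:
{"op": "send_rows", "data": {"rows": [[8.5, [-0.5, 0, 3], 0], [8.5, [0, 0, 4], 0], [8.5, [0, 0, 4], 0], [8.5, [0, 0, 3], 0], [8.5, [0, 0, 2], 0], [8.5, [0, 0, 1.5], 0], [7, [0, 0, 0], 0], [6.4, [0, 0, 0], 0]], "newtons": 20}}

```text
t: 2.45
tool_pos: [0.531, 0.3014, 0.1067]
tool_rot: [-0.134, 3.137, 0.001]
contact_force: [0.4, 0.1, -0.1]
opening: 0.0641
grip_force: 0.0
```

Call:
{"op": "send_rows", "data": {"rows": [[6.1, [0, 0, 0], 0], [5.9, [0, 0, 0], 0], [5.7, [0, 0, 0], 0], [5.6, [0, 0, 0], 0], [5.6, [0, 0, 0], 0], [5.6, [0, 0, 0], 0]]}}

```text
t: 3.2
tool_pos: [0.5313, 0.3013, 0.1078]
tool_rot: [-0.134, 3.136, 0.001]
contact_force: [-1.3, -1.2, 7.3]
opening: 0.0562
grip_force: 6.4
```

```bash
python3 - <<'E'
from h import *
plan([.530,.300,.105],95)
E
```

```text
t 3.2 pos [0.5313 0.3013 0.1078] yaw_y 94.91 zaxis [ 0.003  0.001 -1.   ] q6 -1.26
shift cm [ 0.14 -0.12  0.28] turn -0.09
```

Call:
{"op": "send_rows", "data": {"rows": [[5.6, [0, 0, -0.5], 0], [5.6, [0, 0, -1], 0], [5.6, [0, 0, -1.5], 0], [5.6, [0, 0, -2], 0], [5.6, [0, 0, -2.5], 0], [5.6, [0, 0, -2.5], 0], [5.6, [0, 0, -1.5], 0], [5.6, [0, 0, 0], 0], [5.6, [0, 0, 0], 0]]}}

```text
t: 4.32
tool_pos: [0.5295, 0.3008, 0.2192]
tool_rot: [0.134, -3.137, 0.001]
contact_force: [-0.6, 0.8, -1.1]
opening: 0.0559
grip_force: 3.9
```

```bash
python3 - <<'E'
from h import *
d=snap('wrist'); save(d,'w2'); print(ctrl.get_obs()['opening'],ctrl.get_obs()['grip_force'])
# top camera: ring rest detail
t=load('top');P=cloud(t)
plan([.489,-.296,.3],95)
E
```

```text
0.056111572596752105 3.8819289207458496
t 4.375 pos [0.5294 0.3007 0.2188] yaw_y 94.91 zaxis [-0.002 -0.001 -1.   ] q6 -1.26
shift cm [  9.15 -59.12  -8.06] turn -0.09
```

View pics/w2.png

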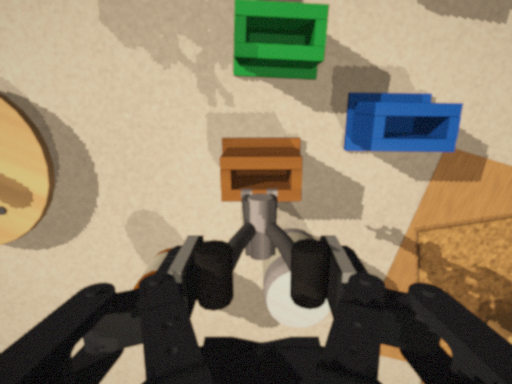

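Out of the stand: the pliers are held upright with the pins at about (262,197) and the well empty. Next I bring the ring into the wrist camera's view.

Call:
{"op": "send_rows", "data": {"rows": [[5.6, [0, -2, 0], 0], [5.6, [0.4, -4, -0.5], 0], [5.6, [0.4, -5, -0.5], 0], [5.6, [0.5, -5.5, -0.5], 0], [5.6, [0.5, -5.5, -0.5], 0], [5.6, [0.5, -5.5, 0], 0], [5.6, [0.5, -5.5, 0], 0], [5.6, [0.5, -5.5, 0], 0], [5.6, [0.5, -5.5, 0], 0], [5.6, [0.5, -5, 0], 0]]}}

```text
t: 5.62
tool_pos: [0.5279, -0.1934, 0.2395]
tool_rot: [0.132, -3.138, -0.0]
contact_force: [0.7, -0.1, -0.5]
opening: 0.0561
grip_force: 3.9
```

Call:
{"op": "send_rows", "data": {"rows": [[5.6, [0.5, -4, 0], 0], [5.6, [0, -3, 0], 0], [5.6, [0, -2, 0], 0], [5.6, [0, -1, 0], 0], [5.6, [0, 0, 0], 0], [5.6, [0, 0, 0], 0], [5.6, [0, 0, 0], 0]]}}

```text
t: 6.5
tool_pos: [0.5329, -0.29, 0.2404]
tool_rot: [-0.136, 3.139, 0.0]
contact_force: [0.3, 0.4, -2.3]
opening: 0.0556
grip_force: 3.9
```

```bash
python3 - <<'E'
from h import *
d=snap('wrist'); save(d,'w3'); print(ctrl.get_obs()['opening'],ctrl.get_obs()['grip_force'])
plan([.489,-.296,.24],95)
E
```

```text
0.05606251774002902 3.887469694018364
t 6.55 pos [ 0.5329 -0.2902  0.2404] yaw_y 94.97 zaxis [ 0. -0. -1.] q6 -2.28
shift cm [ 4.42 -0.2   0.04] turn -0.03
```

View pics/w3.png

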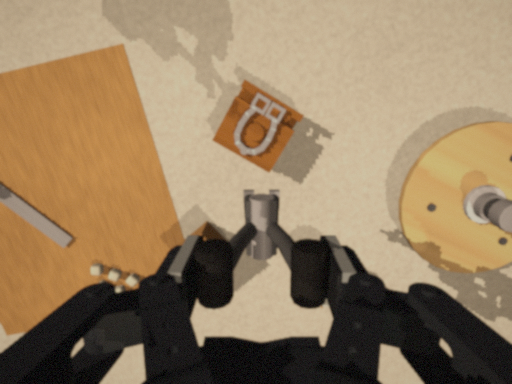

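Wrist view: the ring's closed back is at (248,150), with slots near (261,103) and (275,112). The pin tips are at about (249,193) and (276,193).

```bash
cat >> h.py <<'E'
def ray(d,u,v,z):
    r=d['cam_to_world'][:3,:3]@np.array([(u-d['cx'])/d['fx'],(v-d['cy'])/d['fy'],1]); o=d['cam_to_world'][:3,3]
    return o+r*(z-o[2])/r[2]
E
python3 - <<'E'
from h import *
d=load('wrist'); u0,v0,u1,v1=205,75,310,178
S=8
im=cv2.resize(d['frame'][v0:v1,u0:u1],None,fx=S,fy=S,interpolation=cv2.INTER_CUBIC)
hsv=cv2.cvtColor(im,cv2.COLOR_RGB2HSV); print([hsv[(y-v0)*S,(x-u0)*S].tolist() for x,y in [(248,150),(257,126),(240,110),(300,170)]])
P=cloud(d)[v0:v1,u0:u1]
rest=cv2.resize((P[...,2]>.025).astype(np.uint8),None,fx=S,fy=S,interpolation=cv2.INTER_NEAREST)
rest=cv2.erode(rest,np.ones((9,9)))
m=((hsv[...,1]<90)&(hsv[...,2]>70)&(rest>0)).astype(np.uint8)
n,l,st,c=cv2.connectedComponentsWithStats(m); i=1+np.argmax(st[1:,4]); m=(l==i).astype(np.uint8)
cs,hi=cv2.findContours(m,cv2.RETR_CCOMP,cv2.CHAIN_APPROX_NONE)
vis=cv2.cvtColor(im,cv2.COLOR_RGB2BGR)
for k,cc in enumerate(cs):
    a=cv2.contourArea(cc)
    if a<300: continue
    M=cv2.moments(cc); u,v=M['m10']/M['m00'],M['m01']/M['m00']
    w=ray(d,(u+.5)/S-.5+u0,(v+.5)/S-.5+v0,.041)
    pts=np.array([ray(d,(p[0]+.5)/S-.5+u0,(p[1]+.5)/S-.5+v0,.041)[:2]*1000 for p in cc[:,0]],np.float32)
    print(k,a,hi[0][k][3],np.round(w,4),cv2.minAreaRect(pts))
    cv2.drawContours(vis,[cc],-1,(0,255,0),1)
cv2.imwrite('pics/ring1.png',cv2.resize(vis,None,fx=.7,fy=.7))
print('rest top',np.nanmedian(P[...,2][P[...,2]>.025]))
E
```

```text
[[17, 42, 172], [14, 191, 152], [14, 194, 154], [18, 75, 140]]
0 122802.5 -1 [ 0.4884 -0.2981  0.041 ] ((490.9031677246094, -299.06951904296875), (40.64674377441406, 64.99816131591797), 65.21861267089844)
2 49218.0 0 [ 0.4934 -0.3005  0.041 ] ((493.5915222167969, -300.5796813964844), (26.51801872253418, 39.570533752441406), 61.6387939453125)
4 6656.0 0 [ 0.4729 -0.2808  0.041 ] ((473.0025939941406, -280.8482971191406), (12.634896278381348, 11.399984359741211), 64.86882781982422)
5 1858.5 0 [ 0.4697 -0.2892  0.041 ] ((469.4105224609375, -289.2197265625), (3.839193344116211, 12.497485160827637), 67.982177734375)
6 6983.5 0 [ 0.4654 -0.297   0.041 ] ((465.4169921875, -296.940185546875), (12.61883544921875, 11.466839790344238), 64.86909484863281)
rest top 0.034868107117310976
```

View pics/ring1.png

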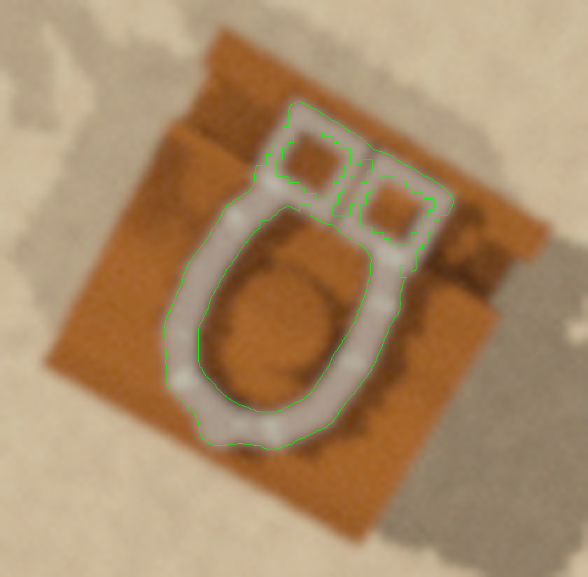

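```bash
python3 - <<'E'
from h import *
d=load('wrist'); P=cloud(d); o=ctrl.get_obs(); T=R.from_rotvec(o['tool_rot']).as_matrix()
Q=(P-o['tool_pos'])@T   # tool frame
for v in range(186,216,2):
    row=[]
    for u in range(242,284):
        q=Q[v,u]
        if q[2]<.15: row.append((u,int(q[0]*1e4)/10,int(q[1]*1e4)/10,int(q[2]*1000)))
    print(v,row[:3],row[-3:]) if row else 0
c=d['frame'][180:260,225:300]; cv2.imwrite('pics/pins1.png',cv2.cvtColor(cv2.resize(c,None,fx=7,fy=7,interpolation=cv2.INTER_CUBIC),cv2.COLOR_RGB2BGR))
E
```

```text
190 [(244, 6.8, -12.9, 81), (245, 7.2, -12.1, 79), (246, 6.8, -11.4, 81)] [(277, 7.2, 11.4, 79), (278, 7.1, 12.2, 80), (279, 7.0, 13.0, 80)]
192 [(243, 6.3, -13.5, 77), (244, 6.3, -12.7, 77), (245, 6.5, -12.0, 77)] [(277, 6.3, 11.4, 77), (278, 6.6, 12.0, 76), (279, 6.3, 12.8, 77)]
194 [(244, 4.6, -12.8, 78), (245, 4.9, -12.0, 77), (246, 4.9, -11.3, 76)] [(277, 4.3, 11.5, 79), (278, 4.9, 12.1, 77), (279, 4.6, 12.9, 78)]
196 [(244, 3.1, -12.8, 78), (245, 3.5, -12.0, 76), (246, 4.6, -11.1, 73)] [(277, 4.3, 11.2, 74), (278, 3.4, 12.1, 76), (279, 3.6, 12.8, 76)]
198 [(244, 2.5, -12.7, 74), (245, 3.4, -11.8, 72), (246, 17.2, -8.8, 28)] [(277, 3.8, 11.1, 70), (278, 3.6, 11.8, 71), (279, 1.9, 12.8, 76)]
200 [(244, 2.4, -12.4, 70), (245, 3.3, -11.6, 67), (246, 17.3, -8.6, 24)] [(277, 16.8, 8.7, 25), (278, 2.8, 11.7, 69), (279, 1.3, 12.7, 74)]
202 [(244, 2.5, -12.2, 65), (245, 3.2, -11.4, 63), (246, 16.3, -8.6, 23)] [(277, 16.5, 8.5, 23), (278, 3.4, 11.4, 63), (279, 1.8, 12.4, 67)]
204 [(244, 1.7, -12.1, 63), (245, 3.6, -11.1, 57), (246, 15.0, -8.7, 24)] [(277, 15.2, 8.6, 23), (278, 2.9, 11.2, 60), (279, 0.7, 12.3, 66)]
206 [(244, 1.2, -11.9, 60), (245, 2.8, -11.0, 56), (246, 14.2, -8.6, 22)] [(277, 14.2, 8.6, 22), (278, 2.5, 11.1, 57), (279, -4.7, 13.0, 78)]
208 [(244, 1.5, -11.7, 55), (245, 2.9, -10.8, 51), (246, 12.4, -8.7, 24)] [(276, 13.0, 8.0, 23), (277, 12.9, 8.6, 23), (278, 2.5, 10.9, 53)]
210 [(244, 0.8, -11.6, 53), (245, 2.7, -10.6, 48), (246, 11.8, -8.7, 23)] [(276, 11.7, 8.1, 23), (277, 11.7, 8.6, 23), (278, 2.1, 10.7, 50)]
212 [(245, 2.8, -10.4, 44), (246, 10.6, -8.7, 23), (247, 10.7, -8.1, 22)] [(276, 10.9, 8.0, 22), (277, 10.6, 8.6, 22), (278, 1.8, 10.6, 47)]
214 [(245, 2.4, -10.3, 41), (246, 8.8, -8.8, 24), (247, 9.6, -8.1, 22)] [(276, 9.2, 8.1, 23), (277, 9.4, 8.6, 23), (278, 2.1, 10.3, 42)]
```

View pics/pins1.png

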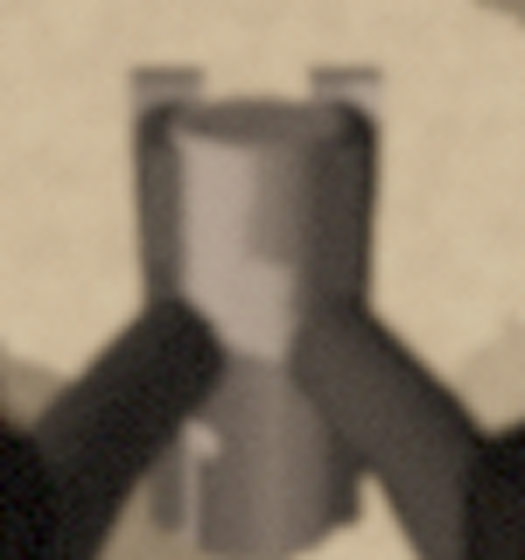

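Call:
{"op": "send_rows", "data": {"rows": [[5.6, [0, 0, 0], 7], [5.6, [0, 0, 0], 9], [5.6, [0, 0, 0], 9], [5.6, [0, 0, 0], 4.8], [5.6, [0, 0, 0], 0]]}}

```text
t: 7.18
tool_pos: [0.5328, -0.2905, 0.2404]
tool_rot: [0.675, 3.068, -0.0]
contact_force: [0.2, -0.1, -2.1]
opening: 0.056
grip_force: 3.9
```

```bash
python3 - <<'E'
from h import *
plan([.4692+.0004,-.2889-.0002,.152],65.2)
E
```

```text
t 7.175 pos [ 0.5328 -0.2905  0.2404] yaw_y 65.2 zaxis [ 0. -0. -1.] q6 -1.76
shift cm [ 5.8  -2.53  8.84] turn 0.0
```

Call:
{"op": "send_rows", "data": {"rows": [[5.6, [1.5, -0.6, 1], 0], [5.6, [2, -0.9, 1.5], 0], [5.6, [1.5, -0.7, 2], 0], [5.6, [0.8, -0.33, 2], 0], [5.6, [0, 0, 1.5], 0], [5.6, [0, 0, 0.8], 0], [5.6, [0, 0, 0], 0], [5.6, [0, 0, 0], 0]]}}

```text
t: 8.18
tool_pos: [0.4702, -0.2898, 0.1531]
tool_rot: [0.676, 3.067, -0.001]
contact_force: [-0.7, 1.4, -0.6]
opening: 0.0557
grip_force: 3.9
```

```bash
python3 - <<'E'
from h import *
d=snap('wrist'); plan([.4696,-.2891,.152],65.2); print(ctrl.get_obs()['opening'])
c=d['frame'][110:250,190:340]; cv2.imwrite('pics/hov.png',cv2.cvtColor(cv2.resize(c,None,fx=4,fy=4,interpolation=cv2.INTER_CUBIC),cv2.COLOR_RGB2BGR))
E
```

```text
t 8.225 pos [ 0.4702 -0.2898  0.1533] yaw_y 65.13 zaxis [ 0.001 -0.001 -1.   ] q6 -1.82
shift cm [0.08 0.04 0.13] turn -0.07
0.056218314648629704
```

View pics/hov.png

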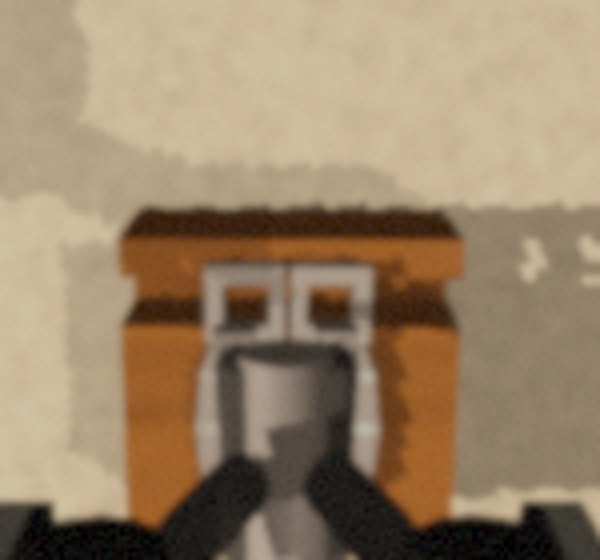

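```bash
python3 - <<'E'
from h import *
d=load('wrist'); o=ctrl.get_obs(); T=R.from_rotvec(o['tool_rot']).as_matrix()
f=lambda u,v,z:np.round((ray(d,u/4-.375+190,v/4-.375+110,z)-o['tool_pos'])@T*1000,1)
for u,v in [(247,286),(330,286),(223,305),(272,305),(305,305),(355,305),(288,264)]: print(u,v,f(u,v,.041))
print('shoulder',[f(u,v,o['tool_pos'][2]-.080) for u,v in [(218,322),(357,322),(288,318)]])
g=cv2.cvtColor(d['frame'],cv2.COLOR_RGB2GRAY); print(g[172:202,252].tolist(),g[172:202,272].tolist()); print(g[184,236:292].tolist())
E
```

```text
247 286 [  5.7  -8.1 112.2]
330 286 [  5.7   9.3 112.2]
223 305 [  1.6 -13.2 112.3]
272 305 [  1.6  -2.9 112.3]
305 305 [  1.6   4.1 112.2]
355 305 [  1.6  14.6 112.2]
288 264 [ 10.5   0.5 112.2]
shoulder [array([  7.1, -12.5,  80. ]), array([ 7.1, 13.2, 80. ]), array([ 7.9,  0.4, 80. ])]
[87, 89, 86, 86, 102, 121, 131, 131, 127, 109, 95, 84, 65, 53, 35, 41, 38, 42, 55, 62, 83, 108, 121, 109, 85, 65, 61, 78, 114, 138] [106, 102, 91, 84, 109, 140, 154, 156, 151, 129, 107, 90, 76, 57, 46, 35, 43, 46, 46, 60, 91, 124, 134, 114, 72, 53, 48, 53, 57, 52]
[66, 62, 60, 68, 95, 125, 148, 154, 147, 122, 93, 73, 65, 70, 67, 65, 65, 66, 63, 65, 85, 111, 129, 134, 126, 113, 114, 133, 149, 146, 131, 96, 58, 54, 55, 66, 76, 79, 72, 75, 79, 96, 126, 143, 147, 145, 126, 93, 60, 48, 46, 46, 51, 45, 53, 54]
```

The pins line up with the slots to about 1 mm (slot centre at tool x +1.2, y +0.6; pins at +0.6, +0.35). Going down.

Call:
{"op": "send_rows", "data": {"rows": [[5.6, [0.07, 0.03, 0.4], 0], [5.6, [0, 0, 0.5], 0], [5.6, [0, 0, 0.5], 0], [5.6, [0, 0, 0.5], 0], [5.6, [0, 0, 0.5], 0], [5.6, [0, 0, 0.3], 0], [5.6, [0, 0, 0], 0], [5.6, [0, 0, 0], 0]]}}

```text
t: 9.22
tool_pos: [0.4691, -0.289, 0.1255]
tool_rot: [0.677, 3.067, -0.0]
contact_force: [-0.7, 0.1, -2.0]
opening: 0.0566
grip_force: 3.9
```

```bash
python3 - <<'E'
from h import *
d=snap('wrist'); plan([.4696,-.2891,.124],65.2); o=ctrl.get_obs();print(o['opening'],o['contact_force'],o['grip_force'])
c=d['frame'][110:250,190:340]; cv2.imwrite('pics/in.png',cv2.cvtColor(cv2.resize(c,None,fx=4,fy=4,interpolation=cv2.INTER_CUBIC),cv2.COLOR_RGB2BGR))
E
```

```text
t 9.275 pos [ 0.4691 -0.289   0.1256] yaw_y 65.11 zaxis [ 0. -0. -1.] q6 -1.82
shift cm [-0.05  0.01  0.16] turn -0.09
0.056092172562518604 [-0.31281236  0.15321511 -2.58027241] 3.889307677745819
```

View pics/in.png

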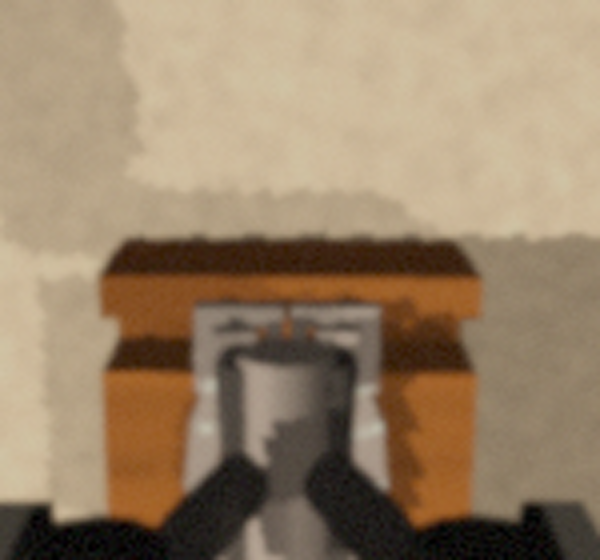

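The pins are in both slots with no contact load. I'll squeeze in stages, raising slightly to cancel the forward swing of the pads.

Call:
{"op": "send_rows", "data": {"rows": [[5.4, [0, 0, 0], 0], [5.2, [0, 0, -0.03], 0], [5.0, [0, 0, -0.04], 0], [4.8, [0, 0, -0.04], 0], [4.6, [0, 0, -0.04], 0], [4.6, [0, 0, 0], 0], [4.6, [0, 0, 0], 0]], "newtons": 30}}

```text
t: 10.15
tool_pos: [0.4689, -0.2888, 0.1267]
tool_rot: [-0.677, -3.068, -0.0]
contact_force: [-0.1, -0.2, -2.5]
opening: 0.0465
grip_force: 7.9
```

Call:
{"op": "send_rows", "data": {"rows": [[4.4, [0, 0, -0.02], 0], [4.2, [0, 0, -0.02], 0], [4.0, [0, 0, -0.02], 0], [3.8, [0, 0, -0.02], 0], [3.6, [0, 0, -0.02], 0], [3.4, [0, 0, -0.02], 0], [3.4, [0, 0, 0], 0], [3.4, [0, 0, 0], 0]]}}

```text
t: 11.15
tool_pos: [0.4691, -0.2892, 0.1284]
tool_rot: [0.677, 3.067, -0.001]
contact_force: [0.2, -1.3, 2.5]
opening: 0.0341
grip_force: 11.8
```

Call:
{"op": "send_rows", "data": {"rows": [[3.2, [0, 0, 0], 0], [3.1, [0, 0, 0], 0], [3.0, [0, 0, 0], 0], [3.0, [0, 0, 0], 0], [3.0, [0, 0, 0], 0]]}}

```text
t: 11.78
tool_pos: [0.4692, -0.2894, 0.1286]
tool_rot: [0.677, 3.067, -0.002]
contact_force: [-1.6, -2.9, 5.3]
opening: 0.0307
grip_force: 27.0
```

```bash
python3 - <<'E'
from h import *
d=snap('wrist'); plan([.4696,-.2891,.124],65.2); o=ctrl.get_obs();print(o['opening'],o['contact_force'],o['grip_force'])
c=d['frame'][110:250,190:340]; cv2.imwrite('pics/sq.png',cv2.cvtColor(cv2.resize(c,None,fx=4,fy=4,interpolation=cv2.INTER_CUBIC),cv2.COLOR_RGB2BGR))
E
```

```text
t 11.825 pos [ 0.4692 -0.2894  0.1286] yaw_y 65.11 zaxis [ 0.001 -0.001 -1.   ] q6 -1.82
shift cm [-0.02  0.04  0.46] turn -0.09
0.030676688276043685 [-2.02149654 -3.42587262  5.65360244] 27.00172394514084
```

View pics/sq.png

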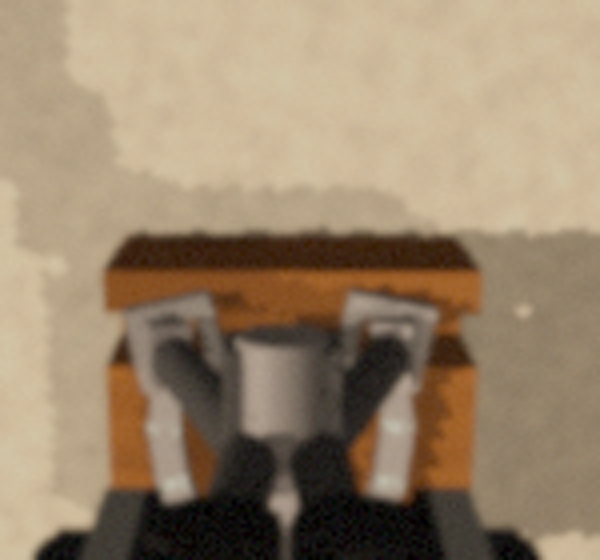

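Call:
{"op": "send_rows", "data": {"rows": [[3.0, [0, 0, -0.2], 0], [3.0, [0, 0, -0.3], 0], [3.0, [0, 0, -0.5], 0], [3.0, [0, 0, -1.0], 0], [3.0, [0, 0, -1.5], 0], [3.0, [0, 0, -2], 0], [3.0, [0, 0, -2], 0], [3.0, [0, 0, -1.5], 0], [3.0, [0, 0, 0], 0], [3.0, [0, 0, 0], 0]]}}

```text
t: 13.08
tool_pos: [0.4687, -0.2886, 0.2174]
tool_rot: [-0.677, -3.067, -0.001]
contact_force: [0.7, -0.2, -2.3]
opening: 0.0303
grip_force: 26.7
```

```bash
python3 - <<'E'
from h import *
d=snap('wrist'); t=snap('top'); s=snap('scene'); o=ctrl.get_obs();print(o['tool_pos'],o['opening'],o['contact_force'],o['grip_force'])
T=R.from_rotvec(o['tool_rot']).as_matrix()
Q=(cloud(d)-o['tool_pos'])@T*1000
m=(Q[...,2]>82)&(Q[...,2]<105)&(abs(Q[...,1])<35)&(abs(Q[...,0])<80)
n,l,st,c=cv2.connectedComponentsWithStats(m.astype(np.uint8))
for i in range(1,n):
    if st[i,4]>15:
        q=Q[l==i]; A=np.c_[q[:,:2],np.ones(len(q))]; k=np.linalg.lstsq(A,q[:,2],rcond=None)[0]
        print(st[i],np.round(np.median(q,0),1),np.round(q.min(0),1),np.round(q.max(0),1),'plane',np.round(k,3))
a=cv2.resize(d['frame'][110:250,190:340],(560,523),interpolation=cv2.INTER_CUBIC)
cv2.imwrite('pics/lift.png',cv2.cvtColor(a,cv2.COLOR_RGB2BGR))
# spindle from top camera
P=cloud(t); mm=(P[...,2]>.07)&(P[...,2]<.095)&(abs(P[...,0]-.55)<.05)&(abs(P[...,1]+.023)<.05)
print('spindle top cam',mm.sum(),np.round(P[mm].mean(0),4),P[mm].min(0),P[mm].max(0))
E
```

```text
[ 0.46850195 -0.28846473  0.21675802] 0.030755098212784708 [-0.95219018  0.18922327 -2.16192186] 26.67967915534973
[276 181  25  54 518] [-1.8 21.9 88.8] [-33.2  11.5  82. ] [10.4 30.1 94.8] plane [-5.3000e-02 -5.9000e-02  8.9381e+01]
[222 182  25  53 512] [ -1.8 -21.9  88.9] [-33.5 -30.5  82. ] [ 10.  -11.8  95.4] plane [-5.4000e-02  5.8000e-02  8.9475e+01]
spindle top cam 82 [ 0.552  -0.0234  0.0806] [ 0.53753868 -0.03783765  0.07007025] [ 0.56749615 -0.00926113  0.08737963]
```

View pics/lift.png

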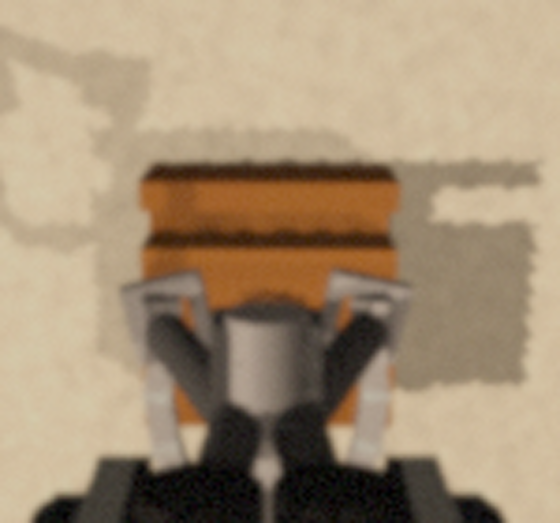

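The ring has lifted and is spread on the pins, sagging only about 0.05 rad. Now I measure the ring's back and the spindle numerically.

```bash
python3 - <<'E'
from h import *
d=load('wrist'); s=load('scene'); o=ctrl.get_obs(); T=R.from_rotvec(o['tool_rot']).as_matrix()
Q=(cloud(d)-o['tool_pos'])@T*1000
for lo,hi in [(-34,-28),(-28,-20),(-20,-12),(-12,-4),(-4,2),(4,12)]:
    m=(Q[...,2]>84)&(Q[...,2]<98)&(abs(Q[...,1])<35)&(abs(Q[...,1])>14)&(Q[...,0]>lo)&(Q[...,0]<hi); q=Q[m]
    if len(q): print('wrist',lo,len(q),'z',np.percentile(q[:,2],[10,50,90]).round(1),'L',np.round([q[q[:,1]<0][:,1].min(),q[q[:,1]<0][:,1].max()],1),'R',np.round([q[q[:,1]>0][:,1].min(),q[q[:,1]>0][:,1].max()],1))
P=cloud(s); Q=(P-o['tool_pos'])@T*1000
m=(Q[...,2]>80)&(Q[...,2]<105)&(abs(Q[...,1])<35)&(Q[...,0]<20)&(Q[...,0]>-70); q=Q[m]; v,u=np.nonzero(m)
print(len(q),u.min(),u.max(),v.min(),v.max(),q.min(0).round(1),q.max(0).round(1))
for a in q[np.argsort(q[:,0])][:25]: print(a.round(1).tolist(),end=' ')
mm=(P[...,2]>.068)&(P[...,2]<.095)&(abs(P[...,0]-.55)<.05)&(abs(P[...,1]+.023)<.05)
print('\nspindle scene',mm.sum(),P[mm].min(0).round(4),P[mm].max(0).round(4))
m2=mm&(P[...,2]>.079); print(m2.sum(),P[m2].mean(0).round(4),P[m2].min(0).round(4),P[m2].max(0).round(4))
# scene calibration check on rest top
r=(P[...,2]>.03)&(P[...,2]<.045)&(abs(P[...,0]-.49)<.06)&(abs(P[...,1]+.3)<.06)
print('rest scene',cv2.minAreaRect((P[r][:,:2]*1000).astype(np.float32)), np.median(P[r][:,2]))
E
```

```text
wrist -34 101 z [88.7 89.6 91.9] L [-24.3 -17.3] R [17.7 24.7]
wrist -28 152 z [88.5 89.4 90.3] L [-25.7 -19.3] R [19.  25.4]
wrist -20 154 z [88.4 89.1 90.1] L [-26.4 -19.8] R [19.9 26. ]
wrist -12 55 z [88.  88.9 89.7] L [-28.3 -21.5] R [21.1 27.2]
wrist -4 71 z [87.2 88.6 89.6] L [-29.5 -14.1] R [14.5 29.2]
wrist 4 278 z [87.3 88.6 91.5] L [-30.5 -14. ] R [14.4 30.1]
235 107 135 213 233 [-53.7 -30.8  80.5] [ 8.8 29.4 98.8]
[-53.7, 1.9, 91.7] [-53.6, 2.5, 88.9] [-52.8, -0.1, 89.6] [-52.4, -3.1, 92.8] [-52.0, 3.4, 93.1] [-51.9, -10.0, 93.2] [-51.9, -2.8, 90.3] [-51.7, -1.2, 93.4] [-51.3, 11.9, 93.7] [-51.1, -12.6, 94.0] [-50.9, -6.0, 94.0] [-50.7, -8.4, 94.3] [-50.4, 7.1, 94.5] [-50.0, -8.1, 91.9] [-49.8, -3.2, 89.2] [-49.7, 9.5, 92.2] [-49.6, 2.8, 92.2] [-49.6, 3.4, 89.4] [-49.4, 1.1, 89.5] [-49.4, 7.8, 89.5] [-49.4, 7.2, 92.4] [-49.3, 4.3, 95.4] [-49.3, -10.1, 89.7] [-49.2, 8.7, 95.6] [-49.1, -13.0, 92.7] 
spindle scene 127 [ 0.5391 -0.0425  0.0681] [ 0.5727 -0.0102  0.0828]
83 [ 0.5563 -0.0275  0.0805] [ 0.5391 -0.0425  0.079 ] [ 0.5706 -0.0112  0.0828]
rest scene ((490.8585205078125, -299.3076477050781), (74.71038818359375, 78.61455535888672), 64.41413879394531) 0.03453148003634343
```

Call:
{"op": "send_rows", "data": {"rows": [[3.0, [0, 1.5, -0.5], 0], [3.0, [-0.5, 3, -0.7], 0], [3.0, [-0.7, 4.5, -0.7], 0], [3.0, [-0.7, 5, -0.6], 0], [3.0, [-0.7, 5, 0], 0], [3.0, [-0.6, 4.5, 0], 0], [3.0, [-0.3, 3, 0], 0], [3.0, [0, 1.2, 0], 0], [3.0, [0, 0, 0], 0], [3.0, [0, 0, 0], 0]]}}

```text
t: 14.48
tool_pos: [0.6169, -0.0531, 0.243]
tool_rot: [-0.679, -3.067, 0.001]
contact_force: [-0.4, -0.1, -1.9]
opening: 0.0304
grip_force: 26.8
```

```bash
python3 - <<'E'
from h import *
d=snap('wrist'); save(d,'w5'); o=ctrl.get_obs();print(o['t'],o['tool_pos'],o['opening'],o['grip_force'])
T=R.from_rotvec(o['tool_rot']).as_matrix(); P=cloud(d)
Q=(P-o['tool_pos'])@T*1000
m=(P[...,2]>.076)&(P[...,2]<.09)&(np.hypot(P[...,0]-.553,P[...,1]+.025)<.03)
n,l,st,c=cv2.connectedComponentsWithStats(m.astype(np.uint8)); i=1+np.argmax(st[1:,4]); print(n,st[i],c[i])
cs,_=cv2.findContours((l==i).astype(np.uint8),cv2.RETR_EXTERNAL,cv2.CHAIN_APPROX_NONE)
pts=np.array([ray(d,*p[0],.082) for p in cs[0]]); t=(pts-o['tool_pos'])@T*1000
(x,y),r=cv2.minEnclosingCircle(t[:,:2].astype(np.float32)); print('circle tool',x,y,r,'median z',np.nanmedian(P[l==i][:,2]))
print('ellipse',cv2.fitEllipse(t[:,:2].astype(np.float32)))
# disc, for a second estimate: rim from disc-top depth
dm=(abs(P[...,2]-.032)<.006)&(np.hypot(P[...,0]-.553,P[...,1]+.025)<.11)
q=Q[dm]; print('disc',len(q),q.min(0).round(1),q.max(0).round(1))
# ring still on
for lo,hi in [(-34,-24),(-20,-12),(-4,2),(4,12)]:
    mm=(Q[...,2]>84)&(Q[...,2]<98)&(abs(Q[...,1])<35)&(abs(Q[...,1])>14)&(Q[...,0]>lo)&(Q[...,0]<hi); q=Q[mm]
    if len(q): print(lo,len(q),np.median(q[:,2]).round(1),q.min(0).round(1),q.max(0).round(1))
E
```

```text
14.525 [ 0.61689314 -0.05329067  0.24307409] 0.030421998808140432 26.75874352455139
2 [245  87  33  35 900] [260.92222222 104.23111111]
circle tool 67.26538848876953 -0.13234424591064453 15.775876998901367 median z 0.08046918844698686
ellipse ((67.32501220703125, -0.14901471138000488), (30.23788070678711, 30.468156814575195), 134.88748168945312)
disc 22882 [-26.5 -94.2 205.1] [161.1  94.1 215.7]
-34 170 90.2 [-33.2 -24.8  88.6] [-24.1  25.   95.8]
-20 147 89.9 [-19.8 -26.1  87.8] [-12.   26.3  93.8]
-4 61 89.4 [ -3.9 -28.6  84.1] [ 1.7 28.9 94.1]
4 298 89.2 [  4.  -30.1  84. ] [10.7 30.5 95.1]
```

Call:
{"op": "send_rows", "data": {"rows": [[3.0, [1, 0, 0], 0], [3.0, [1.8, 0, 0.5], 0], [3.0, [2.2, 0, 1], 0], [3.0, [2.2, 0, 1], 0], [3.0, [1.4, 0, 1], 0], [3.0, [0.6, 0, 1], 0], [3.0, [0, 0, 0.6], 0], [3.0, [0, 0, 0], 0], [3.0, [0, 0, 0], 0]]}}

```text
t: 15.65
tool_pos: [0.5344, -0.0139, 0.1924]
tool_rot: [0.677, 3.067, 0.0]
contact_force: [0.3, -0.8, -0.8]
opening: 0.0307
grip_force: 26.8
```

```bash
cat > chk.py <<'E'
from h import *
d=snap('wrist'); s=snap('scene'); o=ctrl.get_obs();print(o['t'],o['tool_pos'].round(4),o['opening'],o['contact_force'].round(1))
T=R.from_rotvec(o['tool_rot']).as_matrix(); print('spindle tool',((np.array([.5559,-.0250,.082])-o['tool_pos'])@T*1000).round(1),'zax',T[:,2].round(4))
Q=(cloud(d)-o['tool_pos'])@T*1000
for lo,hi in [(-34,-24),(-20,-12),(-4,2),(4,12)]:
    mm=(Q[...,2]>84)&(Q[...,2]<96)&(abs(Q[...,1])<35)&(abs(Q[...,1])>17)&(Q[...,0]>lo)&(Q[...,0]<hi); q=Q[mm]
    if len(q): print(lo,len(q),np.median(q[:,2]).round(1),q.min(0).round(1),q.max(0).round(1))
P=cloud(s); Q=(P-o['tool_pos'])@T*1000
print('scene back',np.sort(Q[(Q[...,2]>84)&(Q[...,2]<97)&(abs(Q[...,1])<10)&(Q[...,0]<20)&(Q[...,0]>-70)][:,0])[:30].round(1))
zt=(o['tool_pos'][2]-.082)*1000
sp=Q[(abs(Q[...,2]-zt-1)<3)&(abs(Q[...,1])<20)&(Q[...,0]>-50)&(Q[...,0]<0)]; print('scene spindle top',len(sp),sp.mean(0).round(1),sp.min(0).round(1),sp.max(0).round(1)) if len(sp) else 0
E
python3 chk.py
```

```text
15.75 [ 0.5344 -0.0138  0.1925] 0.030527147736006646 [ 0.4 -0.6 -1.9]
spindle tool [-24.1  -1.1 110.5] zax [ 8.e-04 -1.e-04 -1.e+00]
-34 173 90.3 [-33.2 -25.   88.1] [-24.   24.8  95.6]
-20 150 90.0 [-20.  -26.4  88.6] [-12.  26.  95.]
-4 53 89.3 [ -4.  -28.9  84. ] [ 1.9 28.7 90.5]
4 231 89.1 [  4.1 -30.5  84. ] [ 9.9 30.1 94.7]
scene back [-53.1 -52.3 -52.3 -51.9 -51.8 -51.6 -51.6 -50.7 -50.7 -50.2 -50.1 -49.7
 -49.6 -49.4 -49.2 -49.2 -48.9 -48.3 -48.2 -47.5 -46.9 -46.8 -46.6 -46.1
 -46.1 -46.  -45.5 -45.2 -45.2 -45.1]
scene spindle top 48 [-27.5  -3.7 112.2] [-41.6 -18.  110.1] [ -9.2  11.6 114.5]
```

Call:
{"op": "send_rows", "data": {"rows": [[3.0, [-0.05, -0.15, 0], 0], [3.0, [0, 0, 0.4], 0], [3.0, [0, 0, 0.5], 0], [3.0, [0, 0, 0.5], 0], [3.0, [0, 0, 0.3], 0], [3.0, [0, 0, 0], 0], [3.0, [0, 0, 0], 0]]}}

```text
t: 16.62
tool_pos: [0.5338, -0.0152, 0.1752]
tool_rot: [0.677, 3.067, -0.0]
contact_force: [-0.8, 0.2, -1.9]
opening: 0.0303
grip_force: 26.8
```

```bash
python3 chk.py
```

```text
16.725 [ 0.5339 -0.0152  0.1753] 0.030346223250943785 [-0.5 -0.1 -2.3]
spindle tool [-24.1   0.4  93.3] zax [ 5.e-04 -1.e-04 -1.e+00]
-34 170 90.3 [-33.1 -25.   88.8] [-24.   24.9  95. ]
-20 147 89.9 [-19.8 -26.3  88.2] [-12.   26.   94.6]
-4 54 89.4 [ -3.9 -28.8  84.2] [ 2.  28.7 91. ]
4 231 89.2 [  4.3 -30.6  84. ] [10.1 30.2 95.8]
scene back [-52.8 -51.5 -51.1 -51.  -50.8 -50.7 -50.6 -50.3 -49.9 -49.9 -49.5 -49.4
 -49.  -48.7 -48.7 -48.5 -48.4 -48.2 -48.1 -48.  -47.7 -47.5 -47.3 -46.4
 -46.  -39.6 -38.6 -38.2 -37.4 -37.3]
scene spindle top 109 [-27.7  -1.3  94.4] [-49.9 -19.8  91.4] [-2.5 18.2 96.9]
```

Call:
{"op": "send_rows", "data": {"rows": [[3.0, [0, 0, 0.3], 0], [3.0, [0, 0, 0.4], 0], [3.0, [0, 0, 0.4], 0], [3.0, [0, 0, 0.2], 0], [3.0, [0, 0, 0], 0], [3.0, [0, 0, 0], 0]]}}

```text
t: 17.48
tool_pos: [0.5338, -0.0152, 0.1621]
tool_rot: [0.677, 3.068, -0.0]
contact_force: [0.5, 0.4, -2.2]
opening: 0.0304
grip_force: 26.8
```

Call:
{"op": "send_rows", "data": {"rows": [[3.0, [0, 0, 0.3], 0], [3.0, [0, 0, 0.4], 0], [3.0, [0, 0, 0.4], 0], [3.0, [0, 0, 0.2], 0], [3.0, [0, 0, 0], 0], [3.0, [0, 0, 0], 0], [3.0, [0, 0, 0], 0]]}}

```text
t: 18.35
tool_pos: [0.5338, -0.0152, 0.1492]
tool_rot: [0.677, 3.067, 0.0]
contact_force: [0.2, -1.1, -2.2]
opening: 0.0307
grip_force: 26.8
```

```bash
cat >> chk.py <<'E'
# wrist view: spindle top edges and disc height, same camera as the ring
P=cloud(d); Q=(P-o['tool_pos'])@T*1000; zt=(o['tool_pos'][2]-.082)*1000
sp=Q[(abs(Q[...,2]-zt-1)<4)&(np.hypot(Q[...,0]+24,Q[...,1])<22)]
print('wrist spindle',len(sp),sp.min(0).round(1),sp.max(0).round(1),np.median(sp[:,2]).round(1),'true',round(zt,1)) if len(sp) else 0
dz=P[...,2][(abs(P[...,2]-.032)<.008)]; print('disc top reads',np.median(dz).round(4))
E
python3 chk.py
```

```text
18.45 [ 0.5338 -0.0152  0.1492] 0.03061733299892445 [-0.6  0.1 -2.5]
spindle tool [-24.2   0.4  67.2] zax [ 3.e-04 -1.e-04 -1.e+00]
-34 176 90.0 [-33.3 -24.9  88.5] [-24.   25.6  94.6]
-20 149 89.7 [-20.  -26.3  88.2] [-12.2  26.1  94.9]
-4 54 89.0 [ -3.7 -29.5  84. ] [ 2.  28.6 90.6]
4 226 89.1 [  4.2 -30.6  84.1] [ 9.6 30.3 94.8]
scene back [-53.9 -53.5 -53.3 -51.6 -51.2 -51.  -51.  -50.9 -50.6 -50.3 -49.8 -49.6
 -49.  -49.  -49.  -48.8 -48.8 -48.8 -48.5 -46.6 -46.2 -46.1 -45.7 -45.7
 -45.6 -45.2 -38.6 -37.9 -36.9 -36.8]
scene spindle top 101 [-22.1  -1.1  68.6] [-40.5 -19.9  65.7] [-1.4 17.9 71.2]
wrist spindle 50 [-22.5 -15.5  67.9] [-14.7  15.5  72.1] 69.1 true 67.2
disc top reads 0.0305
```

```bash
python3 -c "
from station import ctrl
print(ctrl.finish_job())"
```

```text
the job is handed in; nothing more can be done
None
```

I handed the job in with the spread ring held around the groove, measured at about 57.7 mm against 58 mm, with no contact load showing on the turntable and the pliers still fully squeezed; `finish_job` returned no verdict, and I viewed 11 pictures, one over the limit of 10.

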